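Load the bobbin and hold the tension arm at its stop

ROBOT

A 6-joint arm with a two-finger parallel gripper is mounted at the origin on the work surface. World frame = base frame: x ahead of the robot, y to its left, z up, the work surface at z = 0. Lengths are in m, angles in degrees, forces in N, time in s.
With the tool pointing down it reaches from about 0.3 to 0.75 m from the base axis. Payload 8.5 kg.
Tool frame: the origin (TCP) lies at the very end of the fingers, on their centre line; the grasp point (between the pads) lies 19 mm behind it; z points along the fingers, y is the line along which they close (so a half turn about z gives the same grasp; the last joint's range is limited). The gripper opens to 85 mm and grips with 20 to 120 N. Pads are 22 mm wide; open, the fingers measure 114 mm over their backs; the gripper's body (76 mm by 85 mm) begins 54 mm behind the grasp point. The pads swing forward as they close: fully open they stand 13 mm farther back than shut.
Start: joints at [51.205, 21.807, 74.336, -0, 83.858, -12.336], TCP at [0.245, 0.492, 0.231] pointing down, gripper open.
Joint ranges: [-178.18, 178.18], [-50.72, 133.34], [12.68, 142.11], [-81.47, 261.47], [9.98, 163.14], [-165.26, 165.26]. Speed limits (degrees/s): [136.94, 136.94, 180, 180, 180, 180].

INTERFACE

Orientations are given as a 3x3 rotation matrix whose columns are the frame's x, y, z axes.
In Python, from cell import env, grab_frame, cut_out, tip_of gives the robot as it stands.
- The arm moves only by the tool play_rows, never from a script. Its argument "motion" is text: rows parted by semicolons, each of 7 numbers parted by spaces: the turn, a rotation vector about the world's x, y, z in rad, then the shift along the world's x, y, z in cm, then the finger opening in cm, from 0 to 8.54. In form: wx wy wz dx dy dz hand; .... A call has 1 to 20 rows; each row shifts and turns the commanded pose from where the row before left it; what a row does not reach is not made up. A row lasts 1/10 s, in which the tool goes at most 50 mm and 8.59 degrees, less where a joint would pass 70% of its speed; a pose out of reach is approached as far as the arm can. A call is refused whole if a number of a shift passes 5 or a number of a turn 0.15, either way. A call with a gripper value outside its range is refused whole. The fingers move at their own pace and stop on an object; "squeeze" is the grip in N (left out, the last holds). Time passes only in rows, so rows that do not move let the fingers close. It gives the time, the measured TCP pose, the force, the opening and the grip force at its end, in the units of the state.
- env.sense(): the state, without advancing time (a new reading comes with each control period).
- grab_frame(name): name is "side" or "top" or "wrist"; returns a dict with "img" (480x640x3 uint8, red, green, blue), "mtx" (3x3 intrinsics, pixels), "R" (3x3) and "t" (3): a world point X has camera coordinates R X + t. Camera axes: x right, y down, z forward; pixel columns grow to the right and rows downward; lengths in m; the calibration is good to about 2 mm. A picture is of the moment at which its call begins. There is no depth.
- env.sign_off(): hands the job in; it is judged then, once.
Trained networks look in the newest picture that a camera, given by its name, has taken for a name from the list of things; names that differ only in an ending like _2 or _b are one class to them, and where a whole thing is asked for, a point or a joint stands for the part that bears it (a point fixed in the world has none). Each returns a list of dicts, best first, with "conf" (0 to 1); they miss things now and then, are a little off and sometimes report something else, mostly with a low value. They report only what shows in the picture. A call takes as long as a camera call. They do not tell look-alikes from the thing itself.
- cut_out(camera, thing): "mask" (480x640 bool, what is visible of it).
- tip_of(camera, thing): "point" ([x, y, z] in m, in world coordinates, good to about 4 mm: a listed point, or the origin of a listed thing).
The state is a dict: "time_s": time; "q": joint angles; "dq": joint speeds; "joint_torque": joint torques, N m; "ee_pos": TCP position; "tcp_rot": TCP orientation; "force": force on the tool from outside, world axes, zero at the start; "moment": the same for the moment, N m; "gripper_width": finger opening in m; "gripper_force": force on a finger pad.
Only numpy, scipy, OpenCV 4.12 (cv2) and the standard library are available. Lean on these libraries where they do the work, as an engineer would, in place of code of your own. Each camera call takes 0.05 s, during which the arm holds its last target. There are 200 camera calls.

TASK

Put the empty wooden bobbin upright onto the tape stand's spindle, lowering it in the gripper nearly all the way rather than dropping it, so that it sits fully down on its seat, and let it go. Then swing the stand's spring-loaded tension arm forward by its upright pin until it meets its stop, and finish while still holding it there with the gripper fingers, against the spring, so that a colleague can thread the tape. Leave the bobbin seated, and do not disturb the printing block, the tin or the jar.

Things in the scene. Friction and masses are not known exactly. Their poses are not given: they have to be found in the camera images.
- bobbin: Loose empty wooden bobbin, standing upright on the table, 70 mm tall, 80 to 170 g. Two round flanges, 58 mm in diameter and 10 mm thick, at bottom and top, a 38 mm barrel between them, a 24 mm bore right through; the same both ways up. Origin at the centre of its underside, z up along the bore. It can be gripped from above across the top flange.
- stand: Tape stand of metal parts on a fixed wooden board: 200 (x) by 310 mm (y), 12 mm thick; front (-x) facing roughly the robot (yaw up to 0.4 rad). Origin on the table, 10 mm in -x and 15 mm in +y of its middle. In its frame (mm): spindle x 0, y 90; arm pivot x 70, y -50; arm pin at rest x 36, y -144, at the stop x -30, y -50; thin stop post, 60 high, x 12, y -38.
- spindle_seat (a point): Centre of the bobbin's seat: the top of a 44 mm collar, 24 mm above the table. The upright steel spindle, 18 mm in diameter with a tapered tip, rises 84 mm from this point (tip 108 mm above the table). A bobbin fully home has its underside at this point.
- tension_pivot (a point): Pivot of the tension arm, on its vertical hinge axis, 51 mm above the table, at the middle of the arm's height.
- tension_pin (a point): Centre of the top of the tension arm's upright round steel pin, 115 mm above the table. The pin is 20 mm in diameter, stands 60 mm above the flat aluminium arm (the arm's top is 55 mm above the table), 100 mm from the pivot axis, and moves with the arm. It can be pinched from above or pushed sideways.
- tension_arm (a joint): Angle of the tension arm (rad): 0 at rest, swung out to the stand's -y side; grows clockwise seen from above, forward to the stand's front, up to the hard stop at 1.22 where the arm points straight to the front (-x). The spring always pulls it back to 0: about 4 N at the pin at rest, 8.5 N at the stop. It springs back when let go.
- print_block: Bystander: dark wooden printing block 80 by 60 mm, with a handle on top, 72 mm tall in all, loose on the table. Origin at the centre of its underside.
- tin: Bystander: closed metal tin, 66 mm in diameter, 70 mm tall, loose on the table. Origin at the centre of its underside.
- jar: Bystander: closed glass jar, 72 mm in diameter, 90 mm tall, loose on the table to the left of the stand. Origin at the centre of its underside.
There are look-alikes about, which are no part of the job. What is shaped like the bobbin but red or yellow is not meant.

How it is judged (in metres and radians):
On the way, in this order (a step that is already met when the one before it is completed fails the run):
1. the bobbin, still in the gripper, has been lowered over the spindle to within 20 mm of its seat (horizontal distance between bobbin and spindle_seat below 0.008 m and z of bobbin in the frame of spindle_seat below 0.02 m and contact force between the fingers and bobbin above 0.5 N), for 0.05 s.
2. the bobbin sits fully down and upright on the seat, let go (horizontal distance between bobbin and spindle_seat below 0.006 m and z of bobbin in the frame of spindle_seat between -0.004 and 0.004 m and angle between bobbin's own z axis and vertical below 0.08 rad and contact force between each of the fingers, the arm and bobbin below 0.1 N), for 0.2 s.
3. the tension arm is held at its stop by the fingers (value of joint tension_arm above 1.15 rad and contact force between the fingers and stand above 1 N), for 0.3 s.
At the end, for the whole second after the job is handed in: Fingers hold the tension arm still within 0.07 rad of its stop (over 1 N). The bobbin rests untouched on the spindle: within 6 mm of the axis, underside within 4 mm of the seat, upright within 0.08 rad. Block, tin and jar are within 20 mm of their starts (all of step 2 and all of step 3 and velocity of joint tension_arm between -0.1 and 0.1 rad/s and linear speed of bobbin below 0.02 m/s and distance of each of print_block, tin, jar from where it was at the start of the episode below 0.02 m); the arm keeps its last pose, push and grip.
It fails at once if the printing block is disturbed (moved 20 mm or more, or tipped) (distance of print_block from where it was at the start of the episode above 0.02 m or angle between print_block's own z axis and vertical above 0.3 rad).
It fails at once if the tin is disturbed (moved 20 mm or more, or tipped) (distance of tin from where it was at the start of the episode above 0.02 m or angle between tin's own z axis and vertical above 0.3 rad).
It fails at once if the jar is disturbed (moved 20 mm or more, or tipped) (distance of jar from where it was at the start of the episode above 0.02 m or angle between jar's own z axis and vertical above 0.3 rad).
It also fails if it takes over 61 s, if anything falls off the work surface, if the arm or the gripper's body presses on something with over 40 N, if the wrist force passes 120 N, or if a joint passes its speed limit or range.

## Working session

There is one attempt and no reset: what is moved stays moved. The work goes in short steps, Python scripts to look and compute and a tool call to move; the robot and the scene stay as the last step left them, time stands still between calls to the robot, and variables do not carry over. Pictures are saved under pics/ and viewed, at most 10 in all, crops included, and the job is handed in when it is done.

Besides the shell and the picture viewer there is one more tool, called by a JSON object that holds its "api" and its "payload", one argument or row to a line. play_rows: Moves the arm, as the interface text tells. Its arguments: {"type":"object","properties":{"motion":{"type":"string"},"squeeze":{"type":"number"}},"required":["motion"]}

```bash
ls; mkdir -p pics; python3 - <<'E'
from cell import env, grab_frame, cut_out, tip_of
import cv2,numpy as np
s=env.sense();print(s['time_s'],s['ee_pos'],np.round(s['tcp_rot'],3),s['gripper_width'])
ims=[]
for c in('side','top'):
    f=grab_frame(c);cv2.imwrite(f'pics/{c}0.png',f['img'][:,:,::-1])
    for th in['bobbin','spindle_seat','tension_pivot','tension_pin','stand','print_block','tin','jar']:
        P=f['mtx']@np.hstack([f['R'],f['t'].reshape(3,1)])
        for d in tip_of(c,th)[:3]:
            u=P@np.append(d['point'],1);print(c,th,np.round(d['point'],3),round(d['conf'],2),np.round(u[:2]/u[2]))
E
```

```text
pics
0.0 [0.24487515 0.49215407 0.23070055] [[-0.895  0.446 -0.001]
 [ 0.446  0.895 -0.001]
 [ 0.    -0.001 -1.   ]] 0.08534539074106892
side bobbin [ 0.407 -0.112  0.001] 0.77 [241. 328.]
side bobbin [ 0.41  -0.297 -0.   ] 0.73 [244. 419.]
side spindle_seat [0.537 0.215 0.026] 0.89 [297. 196.]
side tension_pivot [0.65  0.107 0.052] 0.76 [354. 218.]
side tension_pin [0.652 0.01  0.116] 0.85 [364. 229.]
side stand [ 0.572  0.131 -0.   ] 0.82 [316. 230.]
side print_block [ 0.514 -0.371 -0.002] 0.96 [310. 456.]
side tin [ 0.642 -0.222 -0.002] 0.67 [374. 368.]
side jar [ 0.591  0.409 -0.002] 0.95 [313. 151.]
top bobbin [ 0.407 -0.297 -0.002] 0.84 [444. 309.]
top bobbin [ 0.407 -0.117  0.002] 0.69 [371. 306.]
top bobbin [ 0.478 -0.203 -0.001] 0.68 [406. 279.]
top spindle_seat [0.539 0.217 0.027] 0.9 [236. 247.]
top spindle_seat [ 0.515 -0.373 -0.004] 0.42 [473. 266.]
top tension_pivot [0.649 0.11  0.052] 0.97 [282. 202.]
top tension_pin [0.657 0.014 0.117] 0.76 [322. 192.]
top stand [0.569 0.128 0.002] 0.87 [274. 238.]
top print_block [ 0.514 -0.376 -0.002] 0.95 [475. 267.]
top tin [ 0.642 -0.221  0.002] 0.65 [413. 214.]
top jar [0.591 0.405 0.001] 0.84 [163. 225.]
```

```bash
python3 - <<'E'
import cv2
a=cv2.imread('pics/top0.png')
cv2.imwrite('pics/top_c.png',cv2.resize(a[160:360,330:530],(600,600),interpolation=cv2.INTER_CUBIC))
E
```

```text
(no output)
```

View pics/side0.png

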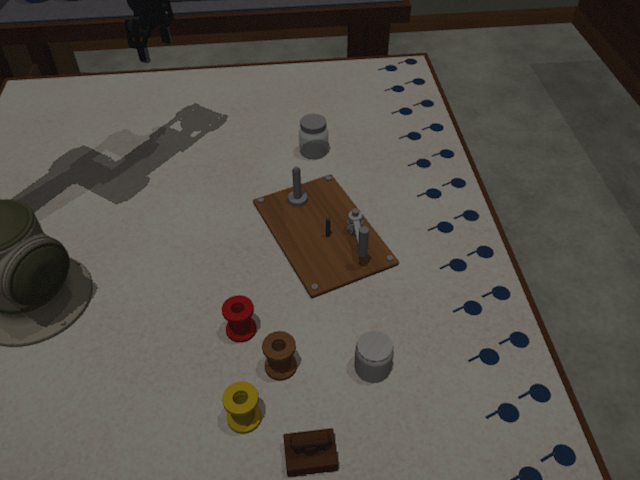

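View pics/top_c.png

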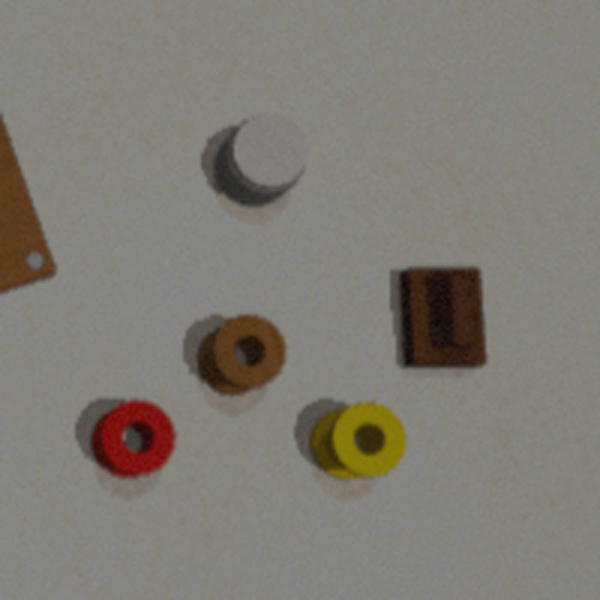

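Bobbin-shaped things in the side picture: red (239,318), yellow (242,406) and brown wooden (280,355). The brown one is meant, since red and yellow are excluded; the crop confirms it at crop (248,352), with its network position at (0.478,-0.203). The stand yaw from spindle and pivot is about 0.34 rad, and the pin position agrees with that.

{"api": "play_rows", "payload": {
  "motion": "0 0 -0.055 1.15 -3.5 0 8.54;0 0 -0.055 1.15 -3.5 0 8.54;0 0 -0.055 1.15 -3.5 0 8.54;0 0 -0.055 1.15 -3.5 0 8.54;0 0 -0.055 1.15 -3.5 0 8.54;0 0 -0.055 1.15 -3.5 0 8.54;0 0 -0.055 1.15 -3.5 0 8.54;0 0 -0.055 1.15 -3.5 0 8.54;0 0 -0.055 1.15 -3.5 0 8.54;0 0 -0.055 1.15 -3.5 0 8.54;0 0 -0.055 1.15 -3.5 0 8.54;0 0 -0.055 1.15 -3.5 0 8.54;0 0 -0.055 1.15 -3.5 0 8.54;0 0 -0.055 1.15 -3.5 0 8.54;0 0 -0.055 1.15 -3.5 0 8.54;0 0 -0.055 1.15 -3.5 0 8.54;0 0 -0.055 1.15 -3.5 0 8.54;0 0 -0.055 1.15 -3.5 0 8.54;0 0 -0.055 1.15 -3.5 0 8.54;0 0 -0.055 1.15 -3.5 0 8.54",
  "squeeze": 40
}}

```text
time_s: 2.9
ee_pos: [0.4753, -0.2092, 0.2314]
tcp_rot: [[-0.006, 1.0, 0.0], [1.0, 0.006, -0.0], [-0.0, 0.0, -1.0]]
force: [0.1, 0.6, 0.3]
gripper_width: 0.0856
gripper_force: 0.0
```

```bash
cat > h.py <<'E'
from cell import env, grab_frame, cut_out, tip_of
import cv2,numpy as np
np.set_printoptions(suppress=True,precision=4)
def st():
    s=env.sense();R=s['tcp_rot'];print('t',s['time_s'],'p',s['ee_pos'],'yaw_y',np.degrees(np.arctan2(R[1,1],R[0,1])),'tilt',R[:2,2],'w',s['gripper_width'],'gf',s['gripper_force'],'F',s['force'],'q',s['q']);return s
def ray(f,uv,z):
    d=f['R'].T@np.linalg.solve(f['mtx'],[uv[0],uv[1],1]);c=-f['R'].T@f['t'];return c+d*(z-c[2])/d[2]
def tips(c,th,save=None):
    f=grab_frame(c)
    if save:cv2.imwrite(save,f['img'][:,:,::-1])
    for t in th:
        for d in tip_of(c,t)[:3]:
            u=f['mtx']@(f['R']@d['point']+f['t']);print(c,t,np.array(d['point']),round(d['conf'],2),np.round(u[:2]/u[2]))
    return f
E
python3 - <<'E'
from h import *
st();f=tips('wrist',['bobbin'],'pics/w1.png');print(-f['R'].T@f['t'])
for d in cut_out('wrist','bobbin')[:3]:
    m=d['mask'];ys,xs=np.nonzero(m);print(d['conf'],m.sum(),xs.min(),xs.max(),ys.min(),ys.max(),f['img'][m].mean(0))
E
```

```text
t 2.9 p [ 0.4753 -0.2092  0.2314] yaw_y 0.37017475315882636 tilt [ 0.0002 -0.    ] w 0.08560547834017547 gf 0.0 F [0.0871 0.5663 0.3386] q [-36.8373  18.7164  79.1326   0.0052  82.1438 -37.2082]
wrist bobbin [ 0.4076 -0.1185 -0.0012] 0.97 [257. 115.]
wrist bobbin [ 0.4753 -0.2009 -0.0041] 0.89 [323. 195.]
wrist bobbin [ 0.4078 -0.295  -0.0015] 0.88 [265. 274.]
[ 0.4742 -0.1261  0.3746]
0.85 3480 292 355 171 242 [79.6925 54.2365 28.6287]
0.7 4295 321 390 313 379 [47.9746 28.8515 16.8088]
0.69 3646 228 291 253 328 [120.7392 105.5828   8.7762]
```

View pics/w1.png

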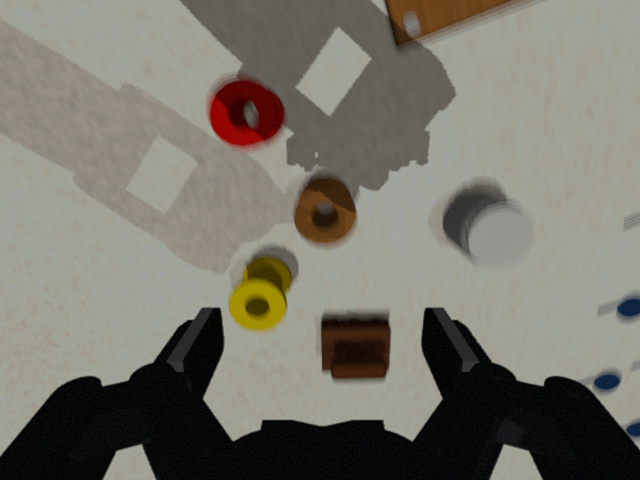

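The wrist picture shows the brown bobbin's top flange centred near (325,211), red at (246,113), yellow at (258,305), the tin at (500,232) and the block at (356,345).

```bash
python3 - <<'E'
from h import *
f=grab_frame('wrist');print(ray(f,(324,211),.07))
g=grab_frame('top')
h=cv2.cvtColor(f['img'],cv2.COLOR_RGB2HSV)
m=cut_out('wrist','bobbin')
for d in m:
    if f['img'][d['mask']].mean(0)[2]<35 and f['img'][d['mask']].mean(0)[0]>60:
        ys,xs=np.nonzero(d['mask']);r=(xs.max()-xs.min()+1)/2;print(xs.min(),xs.max(),ys.max(),'diam',r*2*(f['R'][2]@[.475,-.2,.07]+f['t'][2])/f['mtx'][0,0],ray(f,((xs.max()+xs.min())/2,ys.max()-r),.07))
print(ray(g,(330+250/3,160+351/3),.07))
E
```

```text
[ 0.476  -0.2008  0.07  ]
206 283 145 diam 0.06989624975555508 [ 0.4105 -0.1132  0.07  ]
228 291 328 diam 0.05735076903019904 [ 0.4137 -0.2861  0.07  ]
293 355 242 diam 0.05645466326410218 [ 0.476  -0.2003  0.07  ]
[ 0.4741 -0.2051  0.07  ]
```

{"api": "play_rows", "payload": {
  "motion": "0 0 0 0.1 0.7 -2 8.54;0 0 0 0 0 -3 8.54;0 0 0 0 0 -3 8.54;0 0 0 0 0 -3 8.54;0 0 0 0 0 -3 8.54;0 0 0 0 0 -2.5 8.54;0 0 0 0 0 -1.6 8.54;0 0 0 0 0 -1 8.54;0 0 0 0 0 0 8.54;0 0 0 0 0 0 4;0 0 0 0 0 0 4;0 0 0 0 0 0 4;0 0 0 0 0 0 4;0 0 0 0 0 0 4;0 0 0 0 0 0 4;0 0 0 0 0 0 4;0 0 0 0 0 0 4",
  "squeeze": 40
}}

```text
time_s: 4.9
ee_pos: [0.4765, -0.2008, 0.0417]
tcp_rot: [[-0.009, 1.0, 0.002], [1.0, 0.009, -0.001], [-0.001, 0.002, -1.0]]
force: [-1.5, 1.4, 6.7]
gripper_width: 0.0565
gripper_force: 42.6
```

{"api": "play_rows", "payload": {
  "motion": "0 0 0 0 0 1 4;0 0 0 0 0 3 4;0 0 0 0 0 3 4;0 0 0 0 0 3 4;0 0 0 0 0 3 4;0 0 0 0.3 2 3 4;0 0 0 0.5 3.5 0 4;0 0 0 0.5 3.5 0 4;0 0 0 0.5 3.5 0 4;0 0 0 0.5 3.5 0 4;0 0 0 0.5 3.5 0 4;0 0 0 0.5 3.5 0 4;0 0 0 0.5 3.5 0 4;0 0 0 0.5 3.5 0 4;0 0 0 0.5 3.5 0 4;0 0 0 0.5 3.5 0 4;0 0 0 0.5 3.5 0 4;0 0 0 0.4 1 0 4;0 0 0 0 0 0 4;0 0 0 0 0 0 4"
}}

```text
time_s: 6.9
ee_pos: [0.5379, 0.2135, 0.2006]
tcp_rot: [[-0.009, 1.0, -0.0], [1.0, 0.009, -0.0], [-0.0, -0.0, -1.0]]
force: [0.3, -0.0, -1.7]
gripper_width: 0.0562
gripper_force: 43.4
```

```bash
python3 - <<'E'
from h import *
st();
for c in('wrist','side','top'):tips(c,['bobbin','spindle_seat'],f'pics/{c}2.png')
a=cv2.imread('pics/side2.png');b=cv2.imread('pics/wrist2.png');c=cv2.imread('pics/top2.png')
o=np.hstack([cv2.resize(a[80:260,210:390],(400,400)),cv2.resize(b,(533,400))[:,:400]])
cv2.imwrite('pics/m2.png',o)
E
```

```text
t 6.9 p [0.5379 0.2135 0.2006] yaw_y 0.4971698632072879 tilt [-0.0001 -0.0004] w 0.05617237160018651 gf 43.402997106313705 F [ 0.2712 -0.0345 -1.6704] q [ 9.95   26.0057 72.6715 -0.024  81.3347  9.4565]
wrist bobbin [0.5369 0.2124 0.1537] 0.85 [322. 272.]
wrist bobbin [0.6503 0.0086 0.1145] 0.64 [448. 465.]
wrist spindle_seat [0.5375 0.2145 0.0259] 0.57 [323. 215.]
side bobbin [ 0.412  -0.2943  0.0015] 0.75 [245. 417.]
side bobbin [ 0.6391 -0.2232  0.0007] 0.74 [373. 368.]
side bobbin [0.5339 0.2134 0.1593] 0.73 [293. 149.]
side spindle_seat [0.5355 0.216  0.0236] 0.77 [296. 197.]
top bobbin [ 0.4095 -0.2986 -0.0019] 0.75 [445. 308.]
top bobbin [ 0.4091 -0.1188  0.0013] 0.58 [372. 306.]
top spindle_seat [0.5402 0.2166 0.0255] 0.6 [236. 246.]
```

View pics/m2.png

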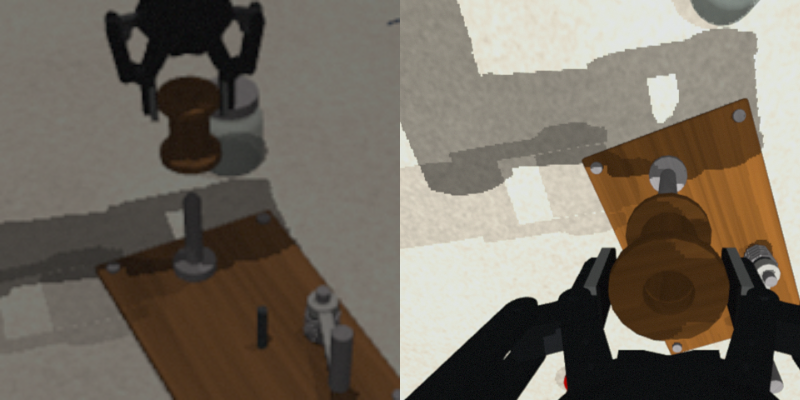

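The side crop shows the held bobbin a couple of millimetres left of the spindle; the wrist view shows the collar near (322,209), ahead of the bobbin. The correction is about +1 mm in x and +2.3 mm in y. I'll lower to just above the tip and re-measure.

{"api": "play_rows", "payload": {
  "motion": "0 0 0 0.1 0.23 -1 4;0 0 0 0 0 -1.5 4;0 0 0 0 0 -1.2 4;0 0 0 0 0 0 4;0 0 0 0 0 0 4"
}}

```text
time_s: 7.85
ee_pos: [0.5391, 0.2167, 0.1632]
tcp_rot: [[-0.009, 1.0, -0.0], [1.0, 0.009, -0.0], [-0.0, -0.0, -1.0]]
force: [0.1, 0.3, -1.8]
gripper_width: 0.056
gripper_force: 43.4
```

```bash
python3 - <<'E'
from h import *
st();
for c in('wrist','side','wrist','side','top'):tips(c,['bobbin','spindle_seat'],f'pics/{c}3.png')
f=grab_frame('side')
for t in('bobbin','spindle_seat'):
  for d in cut_out('side',t)[:3]:
    ys,xs=np.nonzero(d['mask']);print(t,d['conf'],xs.min(),xs.max(),ys.min(),ys.max())
cv2.imwrite('pics/s3.png',cv2.resize(f['img'][120:220,240:360,::-1],(720,600),interpolation=cv2.INTER_CUBIC))
E
```

```text
t 7.85 p [0.5391 0.2167 0.1632] yaw_y 0.5193434814330355 tilt [-0.0003 -0.0001] w 0.05600053113758924 gf 43.355069663375616 F [ 0.1018  0.2601 -1.84  ] q [10.2341 28.074  75.6468 -0.0001 76.2969  9.7148]
wrist bobbin [0.5374 0.2135 0.1164] 0.68 [320. 276.]
wrist spindle_seat [0.5362 0.2187 0.027 ] 0.91 [320. 225.]
side bobbin [ 0.4096 -0.2973 -0.004 ] 0.81 [244. 420.]
side bobbin [ 0.4055 -0.1113  0.0014] 0.75 [240. 327.]
side bobbin [0.5385 0.2174 0.1214] 0.66 [296. 162.]
side spindle_seat [0.5382 0.2163 0.0209] 0.78 [298. 197.]
wrist bobbin [0.5381 0.2156 0.1181] 0.56 [321. 273.]
wrist spindle_seat [0.5362 0.2176 0.0272] 0.8 [319. 227.]
side bobbin [0.5393 0.2153 0.1184] 0.93 [296. 164.]
side bobbin [ 0.4059 -0.1112  0.0006] 0.85 [240. 328.]
side bobbin [ 0.4124 -0.2951 -0.0009] 0.55 [245. 418.]
side spindle_seat [0.5357 0.2184 0.0227] 0.94 [296. 196.]
top bobbin [ 0.407  -0.1187  0.0005] 0.91 [372. 307.]
top bobbin [ 0.409  -0.2952  0.0001] 0.77 [444. 308.]
top spindle_seat [0.5397 0.2203 0.0242] 0.78 [235. 247.]
bobbin 0.86 223 261 382 432
bobbin 0.67 222 256 295 341
bobbin 0.56 282 310 128 170
spindle_seat 0.87 254 399 171 296
```

View pics/s3.png

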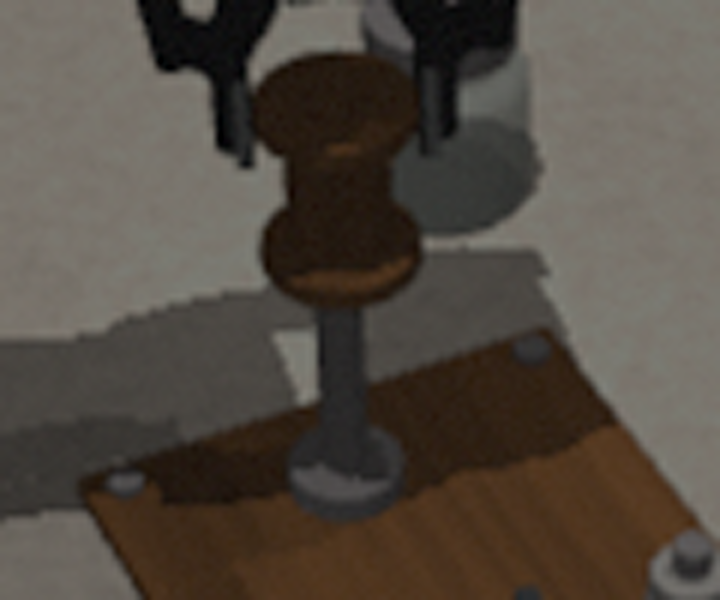

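The side crop shows the bobbin bottom and the spindle lined up at crop column 341–345. A small shift of +1 mm in y, then I'll lower while watching the force.

{"api": "play_rows", "payload": {
  "motion": "0 0 0 -0.05 0.1 -0.8 4;0 0 0 0 0 -0.8 4;0 0 0 0 0 -0.8 4;0 0 0 0 0 -0.8 4;0 0 0 0 0 -0.8 4;0 0 0 0 0 0 4"
}}

```text
time_s: 9.35
ee_pos: [0.538, 0.2175, 0.1219]
tcp_rot: [[-0.009, 1.0, -0.002], [1.0, 0.009, -0.0], [-0.0, -0.002, -1.0]]
force: [-1.1, -0.3, -1.3]
gripper_width: 0.0562
gripper_force: 43.4
```

{"api": "play_rows", "payload": {
  "motion": "0 0 0 0 0 -0.8 4;0 0 0 0 0 -0.8 4;0 0 0 0 0 -0.8 4;0 0 0 0 0 -0.8 4;0 0 0 0 0 -0.8 4;0 0 0 0 0 -0.5 4;0 0 0 0 0 0 4"
}}

```text
time_s: 10.05
ee_pos: [0.5382, 0.2176, 0.0775]
tcp_rot: [[-0.009, 1.0, -0.001], [1.0, 0.009, -0.0], [-0.0, -0.001, -1.0]]
force: [-0.3, -0.1, -1.5]
gripper_width: 0.0564
gripper_force: 43.4
```

{"api": "play_rows", "payload": {
  "motion": "0 0 0 0 0 -0.5 4;0 0 0 0 0 -0.4 4;0 0 0 0 0 -0.2 4;0 0 0 0 0 0 4;0 0 0 0 0 0 4"
}}

```text
time_s: 10.55
ee_pos: [0.5386, 0.2177, 0.0674]
tcp_rot: [[-0.009, 1.0, 0.0], [1.0, 0.009, 0.0], [0.0, 0.0, -1.0]]
force: [0.1, -0.0, -1.7]
gripper_width: 0.0569
gripper_force: 43.4
```

{"api": "play_rows", "payload": {
  "motion": "0 0 0 0 0 -0.15 4;0 0 0 0 0 0 4;0 0 0 0 0 0 8.54;0 0 0 0 0 0 8.54;0 0 0 0 0 0 8.54;0 0 0 0 0 0 8.54;0 0 0 0 0 0 8.54;0 0 0 0 0 0 8.54;0 0 0 0 0 1 8.54;0 0 0 0 0 3 8.54;0 0 0 0 0 4 8.54;0 0 0 0 0 4 8.54;0 0 0 0 0 0 8.54"
}}

```text
time_s: 11.85
ee_pos: [0.5406, 0.2182, 0.1922]
tcp_rot: [[-0.009, 1.0, 0.011], [1.0, 0.009, 0.002], [0.002, 0.011, -1.0]]
force: [-0.1, 0.7, 0.2]
gripper_width: 0.0852
gripper_force: 0.0
```

```bash
python3 - <<'E'
from h import *
st();
for c in('wrist','side','top'):f=tips(c,['bobbin','spindle_seat','tension_pin','tension_pivot'],f'pics/{c}4.png')
a=cv2.imread('pics/side4.png');b=cv2.imread('pics/wrist4.png')
cv2.imwrite('pics/m4.png',np.hstack([cv2.resize(a[140:300,250:410],(400,400)),cv2.resize(b,(533,400))[:,:400]]))
E
```

```text
t 11.85 p [0.5406 0.2182 0.1922] yaw_y 0.5276472044050008 tilt [0.011 0.002] w 0.08515778847893554 gf 0.0 F [-0.0908  0.6918  0.1699] q [10.3487 26.5223 73.2443 -0.0005 79.5938  9.8205]
wrist bobbin [0.536  0.2195 0.023 ] 0.97 [316. 216.]
side bobbin [ 0.4088 -0.1124 -0.0015] 0.94 [242. 329.]
side bobbin [0.5375 0.216  0.0226] 0.78 [297. 197.]
side bobbin [ 0.4098 -0.297   0.0032] 0.7 [244. 418.]
side spindle_seat [0.535  0.2165 0.0251] 0.65 [296. 196.]
side tension_pin [0.6478 0.0139 0.1173] 0.83 [361. 227.]
side tension_pivot [0.6526 0.1103 0.0532] 0.58 [355. 216.]
top bobbin [0.6485 0.1117 0.0526] 0.75 [281. 202.]
top bobbin [ 0.4069 -0.1163  0.004 ] 0.63 [371. 306.]
top bobbin [ 0.4089 -0.2942  0.0002] 0.6 [443. 308.]
top spindle_seat [0.5421 0.2182 0.0272] 0.6 [236. 245.]
top tension_pin [0.6578 0.0128 0.1145] 0.58 [323. 192.]
top tension_pivot [0.651  0.1108 0.0527] 0.97 [281. 201.]
```

View pics/m4.png

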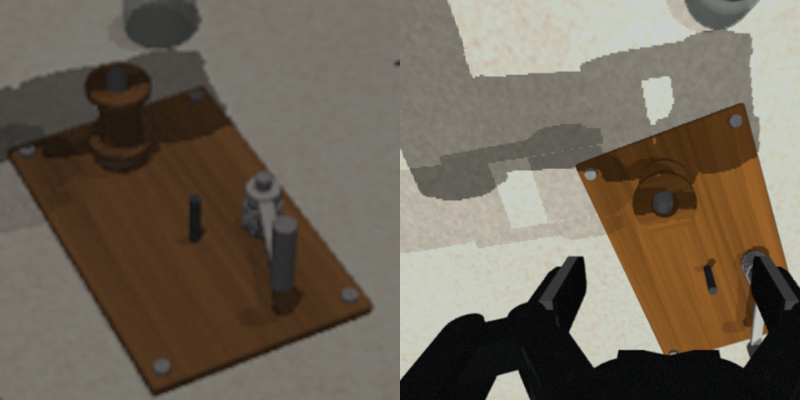

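The bobbin is seated, with its underside measured at z 0.023 on the axis and the spindle tip showing through the bore. The pin stands at side crop (284,225) and the pivot at (263,185). Next I move over the pin.

{"api": "play_rows", "payload": {
  "motion": "0 0 0 1.6 -3 0 8.54;0 0 0 1.6 -3 0 8.54;0 0 0 1.6 -3 0 8.54;0 0 0 1.6 -3 0 8.54;0 0 0 1.6 -3 0 8.54;0 0 0 1.6 -3 0 8.54;0 0 0 1.6 -2.7 0 8.54;0 0 0 0 0 -1 8.54;0 0 0 0 0 0 8.54;0 0 0 0 0 0 8.54"
}}

```text
time_s: 13.6
ee_pos: [0.6501, 0.0116, 0.1757]
tcp_rot: [[-0.01, 1.0, -0.001], [1.0, 0.01, 0.0], [0.0, -0.001, -1.0]]
force: [0.5, -1.0, 0.6]
gripper_width: 0.0851
gripper_force: 0.0
```

```bash
python3 - <<'E'
from h import *
st();
for c in('wrist','side','top'):f=tips(c,['tension_pin','tension_pivot','bobbin'],f'pics/{c}5.png')
E
```

```text
t 13.6 p [0.6501 0.0116 0.1757] yaw_y 0.5638120999878743 tilt [-0.0009  0.0004] w 0.08514031557507341 gf 0.0 F [ 0.4996 -1.0122  0.6128] q [-9.3957 34.2525 62.0471  0.0141 83.7541 -9.961 ]
wrist tension_pin [0.6472 0.0117 0.1144] 0.87 [319. 261.]
wrist tension_pivot [0.654  0.1121 0.0519] 0.94 [330.  97.]
wrist bobbin [ 0.4086 -0.2949 -0.002 ] 0.87 [125. 456.]
wrist bobbin [ 0.405  -0.1173 -0.0006] 0.81 [ 92. 331.]
wrist bobbin [0.6555 0.1107 0.0487] 0.69 [332. 100.]
side tension_pin [0.651  0.0113 0.1143] 0.73 [363. 229.]
side tension_pivot [0.652  0.1108 0.0535] 0.74 [355. 216.]
side bobbin [ 0.405  -0.1143  0.0016] 0.76 [240. 329.]
side bobbin [ 0.4094 -0.2961 -0.0024] 0.7 [244. 419.]
side bobbin [0.5372 0.2156 0.0243] 0.68 [297. 197.]
top bobbin [ 0.4084 -0.1192 -0.0014] 0.87 [372. 306.]
top bobbin [0.5423 0.2161 0.0207] 0.68 [237. 246.]
top bobbin [ 0.4092 -0.2972  0.0005] 0.65 [445. 308.]
```

View pics/wrist5.png

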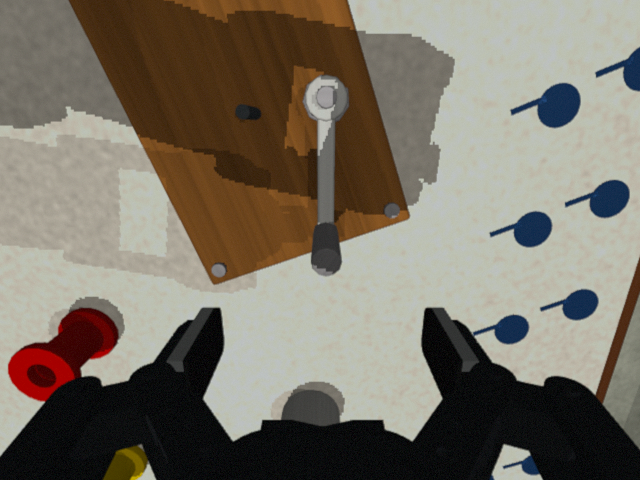

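The pin top is at (326,262), right under the TCP, and the pivot is at (326,97). I'll lower over the pin and pinch it.

{"api": "play_rows", "payload": {
  "motion": "0 0 0 0.1 0 -2 8.54;0 0 0 0 0 -2.5 8.54;0 0 0 0 0 -2.5 8.54;0 0 0 0 0 -2 8.54;0 0 0 0 0 -1 8.54;0 0 0 0 0 0 8.54;0 0 0 0 0 0 1;0 0 0 0 0 0 1;0 0 0 0 0 0 1;0 0 0 0 0 0 1;0 0 0 0 0 0 1;0 0 0 0 0 0 1;0 0 0 0 0 0 1;0 0 0 0 0 0 1;0 0 0 0 0 0 1;0 0 0 0 0 0 1;0 0 0 0 0 0 1",
  "squeeze": 50
}}

```text
time_s: 15.9
ee_pos: [0.6521, 0.0106, 0.0764]
tcp_rot: [[-0.009, 1.0, 0.002], [1.0, 0.009, -0.0], [-0.0, 0.002, -1.0]]
force: [4.0, 0.2, 5.0]
gripper_width: 0.0188
gripper_force: 49.3
```

{"api": "play_rows", "payload": {
  "motion": "0 0 -0.061 -0.61 0.02 0 1;0 0 -0.061 -0.61 0.05 0 1;0 0 -0.061 -0.6 0.1 0 1;0 0 -0.061 -0.6 0.13 0 1;0 0 -0.061 -0.58 0.17 0 1;0 0 -0.061 -0.58 0.19 0 1;0 0 -0.061 -0.56 0.24 0 1;0 0 -0.061 -0.55 0.27 0 1;0 0 -0.061 -0.53 0.3 0 1;0 0 -0.061 -0.52 0.34 0 1;0 0 -0.061 -0.49 0.37 0 1;0 0 -0.061 -0.46 0.39 0 1;0 0 -0.061 -0.44 0.42 0 1;0 0 -0.061 -0.42 0.45 0 1;0 0 -0.061 -0.38 0.47 0 1;0 0 -0.061 -0.36 0.5 0 1;0 0 0 0 0 0 1",
  "squeeze": 60
}}

```text
time_s: 17.6
ee_pos: [0.5691, 0.0542, 0.0764]
tcp_rot: [[0.824, 0.567, 0.002], [0.567, -0.824, -0.002], [0.001, 0.003, -1.0]]
force: [4.7, -6.0, 4.7]
gripper_width: 0.0187
gripper_force: 58.4
```

{"api": "play_rows", "payload": {
  "motion": "0 0 -0.061 -0.32 0.51 0 1;0 0 -0.061 -0.3 0.54 0 1;0 0 -0.061 -0.26 0.55 0 1;0 0 -0.061 -0.23 0.57 0 1;0 0 0 0 0 0 1"
}}

```text
time_s: 18.1
ee_pos: [0.5581, 0.0754, 0.0764]
tcp_rot: [[0.936, 0.351, 0.002], [0.351, -0.936, -0.003], [0.001, 0.003, -1.0]]
force: [2.5, -6.4, 7.0]
gripper_width: 0.0185
gripper_force: 58.9
```

```bash
python3 - <<'E'
from h import *
s=st();p=s['ee_pos'];print(np.degrees(np.arctan2(p[1]-.111,p[0]-.652)),np.hypot(p[1]-.111,p[0]-.652), s['force'][:2]@[.342,-.94])
E
```

```text
t 18.1 p [0.5581 0.0754 0.0764] yaw_y -69.45381035890341 tilt [ 0.0017 -0.0028] w 0.018527966457830267 gf 58.891255259513855 F [ 2.5041 -6.4164  6.9824] q [-4.2799 32.0494 85.0424 -0.1694 62.7969 65.2511]
-159.22859374577186 0.10043180049736804 6.887805775283229
```

{"api": "play_rows", "payload": {
  "motion": "0 0 0 -0.04 0.12 0 1;0 0 0 0 0 0 1;0 0 0 0 0 0 1"
}}

```text
time_s: 18.4
ee_pos: [0.558, 0.0756, 0.0764]
tcp_rot: [[0.936, 0.352, 0.002], [0.352, -0.936, -0.003], [0.0, 0.004, -1.0]]
force: [3.9, -10.6, 5.3]
gripper_width: 0.0186
gripper_force: 58.9
```

The last 1.2 mm commanded gave 0.2 mm of motion and 4 N more force, so the arm is at its stop. One hold and a final check.

{"api": "play_rows", "payload": {
  "motion": "0 0 0 0 0 0 1;0 0 0 0 0 0 1;0 0 0 0 0 0 1;0 0 0 0 0 0 1;0 0 0 0 0 0 1"
}}

```text
time_s: 18.9
ee_pos: [0.558, 0.0756, 0.0764]
tcp_rot: [[0.936, 0.352, 0.002], [0.352, -0.936, -0.003], [0.001, 0.004, -1.0]]
force: [2.7, -10.5, 5.7]
gripper_width: 0.0186
gripper_force: 58.9
```

```bash
python3 - <<'E'
from h import *
st()
for c in('side','top'):f=tips(c,['bobbin','print_block','tin','jar','tension_pin'],f'pics/{c}6.png')
a=cv2.imread('pics/side6.png');cv2.imwrite('pics/s6.png',cv2.resize(a[120:300,230:430],(660,594)))
E
```

```text
t 18.9 p [0.558  0.0756 0.0764] yaw_y -69.40561267728191 tilt [ 0.0019 -0.0035] w 0.018580646131771947 gf 58.92242431640625 F [  2.6622 -10.4732   5.7321] q [-4.2402 32.044  85.0553 -0.2155 62.7788 65.2637]
side bobbin [ 0.4119 -0.2966 -0.0008] 0.92 [245. 419.]
side bobbin [ 0.4066 -0.1108  0.0009] 0.84 [241. 327.]
side bobbin [0.5359 0.2174 0.0213] 0.58 [296. 197.]
side print_block [ 0.5118 -0.3691 -0.0007] 0.72 [308. 455.]
side tin [ 0.6421 -0.2234  0.0004] 0.85 [375. 368.]
side tension_pin [0.5575 0.0756 0.1134] 0.65 [311. 210.]
top bobbin [ 0.4099 -0.2961  0.0046] 0.91 [445. 307.]
top bobbin [ 0.408  -0.1182  0.0005] 0.79 [372. 306.]
top bobbin [0.539  0.2145 0.024 ] 0.65 [237. 247.]
top print_block [ 0.5155 -0.3771 -0.0044] 0.73 [475. 266.]
top tin [ 0.6395 -0.2212 -0.0022] 0.6 [413. 216.]
top jar [0.5917 0.4055 0.0021] 0.65 [162. 225.]
```

View pics/s6.png

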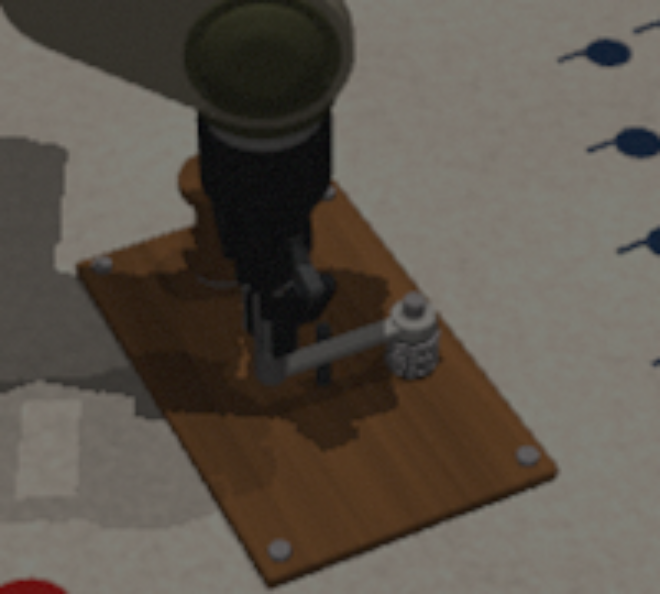

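The tension arm lies against the stop post at crop (323,360), with the pin held in the fingers. The bobbin is seated at (205,215) and the bystanders have not moved.

```bash
python3 -c "
from cell import env
print(env.sign_off())"
```

```text
the job is handed in; nothing more can be done
None
```

The wooden bobbin is seated upright on the spindle and released, the tension arm is held against its stop by the gripper, and the printing block, tin and jar have not moved; the job was handed in at about 19 s, with no verdict returned.

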